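# Start the sanding corner: isolator, extractor, then sander

### The arm

A 7-joint arm with a two-finger parallel gripper is mounted at the origin on a cart in front of the work surface, level with it; the furniture and walls round the work are solid. World frame = base frame: x ahead of the robot, y to its left, z up, the work surface at z = 0. Lengths are in m, angles in rad, forces in N, time in s.
With the tool pointing down it reaches from about 0.4 to 0.875 m from the base axis. Payload 4.4 kg.
Tool frame: the origin (TCP) lies on the centre line of the jaws, within the pads' length; the fingertips stand 22 mm ahead of it and the grasp point (between the pads) lies 3 mm ahead of it; z points along the fingers, y is the line along which they close (so a half turn about z gives the same grasp; the last joint's range is limited). The gripper opens to 85 mm and grips with 20 to 120 N. Pads are 22 mm wide; open, the fingers measure 114 mm over their backs; the gripper's body (76 mm by 85 mm) begins 54 mm behind the grasp point. The pads swing forward as they close: fully open they stand 13 mm farther back than shut.
Start: joints at [1.192, 0.628, 0.038, 1.517, -0.027, 0.996, -0.02], TCP at [0.2, -0.618, 0.253] pointing down, gripper open.
Joint ranges: [-3.06, 3.06], [-0.37, 2.12], [-1.25, 1.32], [0.18, 2.47], [-1.1, 4.24], [0.23, 1.98], [-2.94, 2.94]. Speed limits (rad/s): [2.57, 2.57, 3.14, 3.14, 3.14, 3.14, 3.14].

### API

Orientations are given as a rotation vector (axis times angle).
In Python, from bench import r, eyes gives the robot as it stands.
- The arm moves only by the tool advance, called after "Call:" as a command line: name --pt "numbers of a row" for each row, then --argument value for the rest. Schema: {"type":"object","properties":{"offsets":{"type":"array","items":{"type":"array","items":{"type":"number"},"minItems":7,"maxItems":7},"minItems":1,"maxItems":8},"only":{"type":"string"},"quiet":{"type":"boolean"},"lines":{"type":"string"}},"required":["offsets"],"additionalProperties":false}. offsets is a list of rows, 1 to 8 of them, each of 7 numbers: dx, dy, dz in a scale on which 1.0 is 0.6 m, then a rotation vector rx, ry, rz in normalised numbers (1 is pi/2 rad), then the finger opening in m; each row is the pose to reach, as a shift and turn from the pose commanded when the call began, along the tool's axes at that moment; what a row does not reach only later rows make up. A row lasts 1/10 s, in which the tool goes at most 0.05 m and 0.15 rad, less where a joint would pass 70% of its speed; a pose out of reach is approached as far as the arm can. The fingers move at their own pace and stop on an object; the grip force is fixed at half the most. Time passes only in rows, so rows that do not move let the fingers close. The tool returns the time, the measured TCP pose, the force, the opening and the grip force at its end. only (a regular expression) keeps the lines of the reply that match it, lines (a string "A,B") keeps lines A to B, and quiet returns only ok. Shift and turn numbers lie between -1 and 1, and a call with a number outside is refused. Input that does not fit is refused with a message, and nothing moves.
- r.get_obs(): the state, without advancing time (a new reading comes with each control period).
- eyes.grab_frame(name): name is "scene" or "top" or "wrist"; returns (picture, depth): 400x640x3 uint8, red, green, blue; 400x640 float32, m along the optical axis (not along the pixel's ray), 0 where there is no reading.
- eyes.get_calibration(name): a dict with "camera_matrix" (3x3 intrinsics, pixels), "extrinsics" (4x4, takes a point from world to camera coordinates). Camera axes: x right, y down, z forward; pixel columns grow to the right and rows downward; lengths in m; the calibration is good to about 2 mm. The wrist camera is an equidistant fisheye: a pixel r from the principal point sees the ray r / f radians off the axis. A picture is of the moment at which its call begins: read the wrist's pose just before it. get_calibration takes no time and is no camera call; for the wrist camera it gives the pose at the moment of the call.
- r.finish_job(): hands the job in; it is judged then, once.
The state is a dict: "time_s": time; "joint_pos": joint angles; "dq": joint speeds; "effort": joint torques, N m; "eef_pos": TCP position; "tcp_rot": TCP orientation; "force": force on the tool from outside, world axes, zero at the start; "wrist_torque": the same for the moment, N m; "width": finger opening in m; "grip_force": force on a finger pad.
Only numpy, scipy, OpenCV 4.12 (cv2) and the standard library are available. Lean on these libraries where they do the work, as an engineer would, in place of code of your own. Each camera call takes 0.05 s, during which the arm holds its last target. There are 200 camera calls.

### The job

Get the sanding corner running so that no dust is thrown before the extraction draws: using only the fingertips and picking nothing up, press down the raised end of the red rocker on the grey mains isolator, then press the green button of the blue dust extractor until it stays in and its fan turns, and only after that the green button of the green disc sander until it stays in and its disc turns. Keep off both red stop buttons, and leave the block on the sander's table and everything else lying on the bench where it is.

Things in the scene. Friction and masses are not known exactly. Their poses are not given: they have to be found in the camera images.
- isolator: Mains isolator, fixed to the bench: grey box 118 (x) x 86 (y) x 40 mm high with a foot flange 112 mm wide (y). Origin at the centre of its underside. Its red rocker, 62 mm long along the box's x and 36 mm wide, pivots about the box's y axis in the middle of its top.
- isolator_rocker (a joint): Tilt of the red rocker in rad: 0 = off (the end at the box's -x, with a thin white line across it, stands high, its top about 58 mm above the bench), 0.42 = on (that end is down, the other end is up). Snap action: 3 to 5 N at the raised end tips it past the middle (0.21), then it flips over by itself and stays.
- isolator_raised_end (a point): Point on the top of the rocker at the white line, 21 mm from its middle: the place to press, straight down; about 58 mm above the bench when off, about 9 mm lower when on. It moves with the rocker.
- extractor: Fixed blue box with a round wire guard and a grey fan in its front; top 210 mm high (handle 227 mm). Origin: centre of its underside; front at -x. Footprint x -137 to 140, y +-98 mm; fan box from x = 25 mm back, low ribbed cover (39 mm high) before it. Grey start/stop box at the front, yellow top, 38 mm high: green button at (-100, 32), red at (-100, -32) mm.
- extractor_start (a joint): How far the extractor's green button is in, in m: 0 = out (stopped), 0.008 = fully in. Snap action: about 3.5 N starts it, past 0.004 it latches in by itself and stays; the red button beside it then comes out by 8 mm. Pressing the red would let the green out again.
- extractor_start_top (a point): Centre of the top face of the extractor's green button, 32 mm across, pressed straight down: 52 mm above the bench when out, 44 mm when in.
- extractor_stop: The extractor's red stop button, 32 mm across; its top face is 12 mm above this origin: 44 mm above the bench while stopped, 52 mm while running. Not to be pressed.
- extractor_fan (a joint): Angle of the extractor's fan in rad; it grows while the fan runs (about 20 rad/s, reached in about 1 s) and stands still otherwise. It runs only while the isolator is on and its green button is in.
- sander: Fixed green disc sander: aluminium table 176 mm wide (x -56 to 28 mm), top 87 mm above the bench; behind it an upright brown disc of 130 mm facing front (guard top 170 mm high) and a finned motor. Origin: centre of its underside; front at -x. Footprint x -137 to 140, y +-95 mm. Grey start/stop box at the front, yellow top, 38 mm high: green button at (-100, 32), red at (-100, -32) mm.
- sander_start (a joint): How far the sander's green button is in, in m: 0 = out (stopped), 0.008 = fully in. Same snap action and forces as the extractor's.
- sander_start_top (a point): Centre of the top face of the sander's green button, 32 mm across, pressed straight down: 52 mm above the bench when out, 44 mm when in.
- sander_stop: The sander's red stop button, 32 mm across; its top face is 12 mm above this origin: 44 mm above the bench while stopped, 52 mm while running. Not to be pressed.
- sander_disc (a joint): Angle of the sanding disc in rad; it grows while the disc runs (about 25 rad/s, reached in about 1 s) and stands still otherwise. It runs only while the isolator is on and its green button is in.
- table_block: Loose dark wooden block, 65 x 72 x 20 mm, lying on the sander's table; origin at the centre of its underside.
- sanding_block: Loose cork sanding block, 128 x 100 x 30 mm over all, on the bench; origin at the centre of its underside.
- steel_rule: Loose steel rule, 299 mm long, lying across the front of the bench; origin at the centre of its underside.
- pencil: Loose yellow pencil, 152 mm long, 7 mm thick; origin at its middle on the bench.
- square_offcut: Loose dark square wooden offcut, 79 x 79 x 19 mm, near the front of the bench; origin at the centre of its underside.
- screw_tin: Loose open white tin of screws, 67 mm across, 48 mm high; origin at the centre of its underside.

How it is judged:
On the way, in this order (a step that is already met when the one before it is completed fails the run):
1. The isolator's rocker is on while both machines stand still (value of joint isolator_rocker above 0.36 rad and velocity of joint each of extractor_fan, sander_disc below 2 rad/s), for 0.1 s.
2. The extractor's fan turns while the sander's disc still stands (value of joint isolator_rocker above 0.36 rad and velocity of joint extractor_fan above 12 rad/s and velocity of joint sander_disc below 2 rad/s), for 0.2 s.
3. The sander's disc turns with the extractor still running (value of joint isolator_rocker above 0.36 rad and velocity of joint extractor_fan above 12 rad/s and velocity of joint sander_disc above 15 rad/s), for 0.2 s.
At the end, for the whole second after the job is handed in: The rocker is on (over 0.36 rad), both green buttons are latched in (over 6.5 mm), the fan turns faster than 12 rad/s and the disc faster than 15 rad/s, and each loose thing lies within 30 mm of where it started (all of step 3 and value of joint each of extractor_start, sander_start above 0.0065 m and distance of each of table_block, sanding_block, steel_rule, pencil, square_offcut, screw_tin from where it was at the start of the episode below 0.03 m); the robot touches nothing.
It fails at once if A green button is pressed in while the isolator is still off (value of joint isolator_rocker below 0.36 rad and value of joint any of extractor_start, sander_start above 0.004 m).
It fails at once if The sander's green button is pressed in while the extractor's fan is not turning (value of joint sander_start above 0.004 m and velocity of joint extractor_fan below 8 rad/s).
It fails at once if A red stop button is pressed on with more than 2 N (contact force between the fingers and extractor_stop above 2 N or contact force between the fingers and sander_stop above 2 N).
It fails at once if Something other than the fingers presses on the isolator or a machine with more than 5 N (contact force between the arm and isolator above 5 N or contact force between the arm and extractor above 5 N or contact force between the arm and sander above 5 N).
It fails at once if A loose thing is lifted 25 mm or more, or shifted by more than 30 mm (distance of any of table_block, sanding_block, steel_rule, pencil, square_offcut, screw_tin from where it was at the start of the episode above 0.03 m or height (world z) of any of sanding_block, steel_rule, pencil, square_offcut, screw_tin above 0.025 m or height (world z) of table_block above 0.112 m).
It also fails if it takes over 56 s, if anything falls off the work surface, if the arm or the gripper's body presses on something with over 40 N, if the wrist force passes 120 N, or if a joint passes its speed limit or range.

## Working session

There is one attempt and no reset: what is moved stays moved. The work goes in short steps, Python scripts to look and compute and a tool call to move; the robot and the scene stay as the last step left them, time stands still between calls to the robot, and variables do not carry over. Pictures are saved under pics/ and viewed, at most 10 in all, crops included, and the job is handed in when it is done.

```bash
mkdir -p pics && python3 - <<'E'
from bench import r, eyes
import cv2, numpy as np
o=r.get_obs(); print(o['time_s'],o['eef_pos'],o['tcp_rot'],o['width'])
for n in ['scene','top']:
    im,d=eyes.grab_frame(n); c=eyes.get_calibration(n)
    cv2.imwrite(f'pics/{n}0.png',im[:,:,::-1]); np.savez(f'{n}0.npz',im=im,d=d,K=c['camera_matrix'],E=c['extrinsics'])
E
```

```text
0.0 [ 0.19985438 -0.61787517  0.25239776] [-3.10136410e+00 -4.89059669e-01  5.27708020e-04] 0.08548075524788705
```

View pics/top0.png

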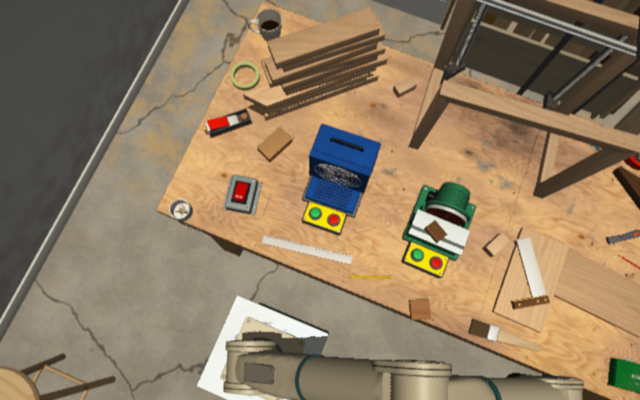

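View pics/scene0.png

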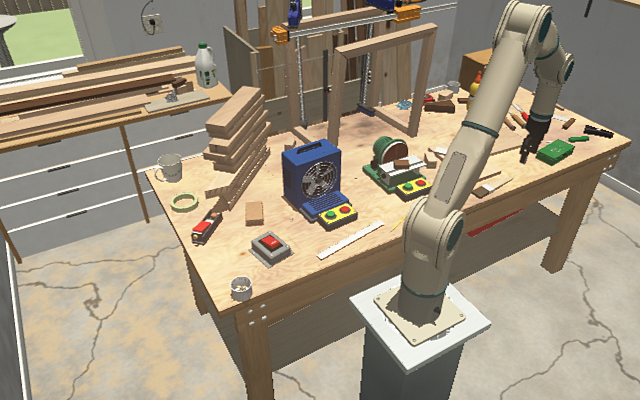

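The top view shows the isolator rocker at about (241,192). The extractor's green and red buttons are at (316,213) and (334,219), the sander's at (417,255) and (436,263). Next I measure them by casting rays onto known heights, with depth as a check.

```bash
cat > h.py <<'E'
import numpy as np, cv2
def ray(K,E,u,v,z):
    R,t=E[:3,:3],E[:3,3]; c=-R.T@t; d=R.T@np.linalg.inv(K)@np.array([u,v,1.]); return c+d*(z-c[2])/d[2]
def dep(K,E,u,v,zc):
    p=np.linalg.inv(K)@np.array([u,v,1.])*zc; return E[:3,:3].T@(p-E[:3,3])
E
python3 - <<'E'
from h import *
for n in ['top','scene']:
    f=np.load(n+'0.npz'); im,d,K,E=f['im'],f['d'],f['K'],f['E']
    hsv=cv2.cvtColor(im,cv2.COLOR_RGB2HSV); H,S,V=[hsv[...,i].astype(int) for i in range(3)]
    print(n,'cam',(-E[:3,:3].T@E[:3,3]).round(3))
    for name,m in [('red',((H<6)|(H>174))&(S>170)&(V>100)),('green',(H>45)&(H<85)&(S>120)&(V>90)),('yellow',(H>22)&(H<33)&(S>180)&(V>120))]:
        k,l,st,c=cv2.connectedComponentsWithStats(m.astype(np.uint8))
        for i in range(1,k):
            if st[i,4]<20: continue
            u,v=c[i]; z=.052 if name=='green' else .044
            p=ray(K,E,u,v,z); 
            if not(.2<p[0]<1 and abs(p[1])<.8): continue
            dd=np.median(d[l==i]); q=dep(K,E,u,v,dd)
            r=cv2.minAreaRect(np.argwhere(l==i)[:,::-1].astype(np.float32))
            print(name,st[i],c[i].round(1),'ray',p.round(3),'depth',q.round(3),'rect',np.round(r[1],1),round(r[2],0))
f=np.load('top0.npz');im=f['im'];cv2.imwrite('pics/crop1.png',cv2.resize(im[160:290,160:490,::-1],None,fx=2.4,fy=2.4,interpolation=cv2.INTER_CUBIC))
E
```

```text
top cam [ 0.129 -0.116  1.656]
red [207 116  22  14 197] [217.9 122.6] ray [0.653 0.455 0.044] depth [0.65  0.452 0.052] rect [10.2 19.9] 76.0
red [233 182  15  19 187] [240.2 191. ] ray [0.461 0.282 0.044] depth [0.459 0.28  0.052] rect [11.  18.1] 16.0
red [329 215   9   9  68] [333.2 219.2] ray [ 0.49  -0.037  0.044] depth [ 0.49  -0.037  0.044] rect [8. 8.] 90.0
red [431 258  10  10  74] [435.8 262.4] ray [ 0.484 -0.393  0.044] depth [ 0.484 -0.393  0.044] rect [8.9 8.9] 27.0
green [441 184  33  34 430] [457.6 198.5] ray [ 0.709 -0.389  0.052] depth [ 0.678 -0.375  0.14 ] rect [33.3 23.4] 27.0
green [414 186  22  27 168] [422.6 197.9] ray [ 0.667 -0.283  0.052] depth [ 0.677 -0.285  0.024] rect [11.6 29.4] 34.0
green [310 208  10  10  79] [314.9 212.6] ray [0.486 0.025 0.052] depth [0.486 0.025 0.052] rect [9. 9.] 90.0
green [404 235  53  25 118] [429.7 246.9] ray [ 0.522 -0.357  0.052] depth [ 0.529 -0.361  0.025] rect [56.5  2.9] 23.0
green [413 250  10  10  81] [417.4 254.3] ray [ 0.485 -0.329  0.052] depth [ 0.485 -0.329  0.052] rect [9. 9.] 90.0
yellow [304 202  41  30 460] 
[... 343 characters left out ...]
0.717  0.758  1.18 ]
red [417 180   8   5  27] [420.4 182. ] ray [ 0.478 -0.386  0.044] depth [ 0.48  -0.388  0.042] rect [6.7 4. ] 27.0
red [341 207   8   5  32] [344.7 208.8] ray [ 0.483 -0.032  0.044] depth [ 0.488 -0.036  0.039] rect [4. 7.] 90.0
red [193 221  18  11 107] [201.3 226.1] ray [0.651 0.457 0.044] depth [0.644 0.458 0.05 ] rect [ 8.1 16.9] 50.0
red [261 236  18  13 101] [269.9 240.9] ray [0.461 0.282 0.044] depth [0.455 0.284 0.05 ] rect [15.5  9.2] 36.0
green [404 183   8   4  25] [407.9 184.6] ray [ 0.48  -0.324  0.052] depth [ 0.486 -0.33   0.046] rect [3. 7.] 90.0
green [327 211   7   5  27] [330.  212.7] ray [0.481 0.031 0.052] depth [0.485 0.029 0.049] rect [4. 6.] 90.0
```

View pics/crop1.png

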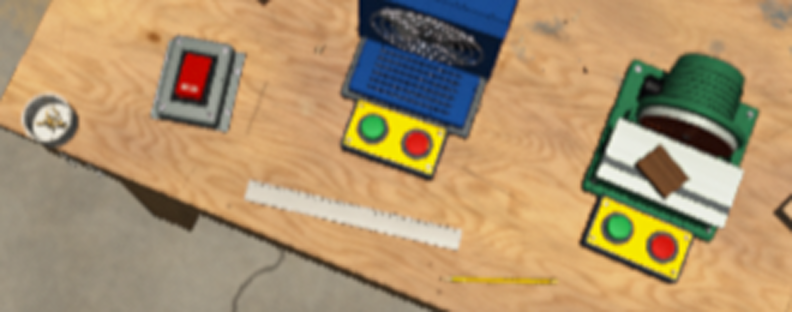

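The crop shows the white mark at the rocker's near end, at about (187,87) in the crop or (238,196) in the full image. The heights agree: 52 mm for the greens and 44 mm for the reds. The spacing is 62–64 mm. I start moving now: gripper closed, yaw straightened, out of the corner.

The manual's scale: shifts go in shares of 0.6 m and turns go in shares of pi/2 rad. Converting my numbers, 0.27 m is 0.45, 0.045 m is 0.075, 0.313 rad is 0.1993.

```bash
python3 - <<'E'
from h import *
f=np.load('top0.npz'); im,d,K,E=f['im'],f['d'],f['K'],f['E']
s=im[180:204,228:256].astype(int)
w=(s.min(2)>110)&(s[...,0]>170)&(abs(s[...,1]-s[...,2])<40)
print([(u+228,v+180,s[v,u].tolist()) for v,u in np.argwhere(w)])
for uv in [(238,196),(237.9,196.8)]: print(ray(K,E,*uv,.058).round(3), dep(K,E,*uv,d[196,238]).round(3))
E
```

```text
[(np.int64(253), np.int64(181), [177, 173, 170]), (np.int64(228), np.int64(182), [186, 150, 115]), (np.int64(228), np.int64(183), [180, 147, 118]), (np.int64(228), np.int64(184), [179, 151, 126]), (np.int64(228), np.int64(185), [171, 155, 134]), (np.int64(236), np.int64(196), [209, 139, 121]), (np.int64(237), np.int64(196), [211, 129, 112])]
[0.439 0.278 0.058] [0.44  0.279 0.057]
[0.437 0.278 0.058] [0.437 0.278 0.056]
```

Call:
advance --pt "0.075 -0.0333 0 0 0 0.0382 0" --pt "0.15 -0.0667 0 0 0 0.0764 0" --pt "0.225 -0.1 0 0 0 0.1146 0" --pt "0.3 -0.1333 0 0 0 0.1528 0" --pt "0.375 -0.1667 0 0 0 0.191 0" --pt "0.45 -0.2 0 0 0 0.1993 0" --pt "0.45 -0.2 0 0 0 0.1993 0"

```text
time_s: 0.8
eef_pos: [0.4277, -0.4133, 0.2527]
tcp_rot: [-3.136, -0.02, -0.006]
force: [0.3, 0.4, -0.1]
width: -0.0
grip_force: 0.0
```

The raised-end point comes out at (0.439, 0.278, 0.058). Both ray and depth give it, and it fits the stated height.

Scaled: -0.36 m is -0.6, -0.045 m is -0.075.

Call:
advance --pt "0 -0.075 0 0 0 0 0" --pt "0.0083 -0.15 0 0 0 0 0" --pt "0.0167 -0.225 0 0 0 0 0" --pt "0.0167 -0.3 0 0 0 0 0" --pt "0.0167 -0.375 0 0 0 0 0" --pt "0.0167 -0.45 0 0 0 0 0" --pt "0.0167 -0.525 0 0 0 0 0" --pt "0.0167 -0.6 0 0 0 0 0"

```text
time_s: 1.6
eef_pos: [0.4297, -0.0597, 0.2533]
tcp_rot: [-3.142, 0.001, -0.0]
force: [1.5, 0.1, -0.4]
width: -0.0001
grip_force: 0.0
```

Call:
advance --pt "0 -0.075 0 0 0 0 0" --pt "0 -0.15 0 0 0 0 0" --pt "0 -0.225 0 0 0 0 0" --pt "0 -0.3 0 0 0 0 0" --pt "0 -0.375 0.0333 0 0 0 0" --pt "0 -0.45 0.0833 0 0 0 0" --pt "0 -0.525 0.1333 0 0 0 0" --pt "0 -0.55 0.1667 0 0 0 0"

```text
time_s: 2.4
eef_pos: [0.4295, 0.2729, 0.1519]
tcp_rot: [-3.14, -0.007, -0.0]
force: [-0.1, -0.2, 1.4]
width: -0.0
grip_force: 0.0
```

```bash
python3 - <<'E'
from bench import r
o=r.get_obs(); print(o['eef_pos'],o['tcp_rot'],o['force'])
E
```

```text
[0.4294822  0.27285408 0.1519323 ] [-3.13955577e+00 -6.51152979e-03 -3.48221405e-05] [-0.13984895 -0.23148797  1.36906334]
```

Scaled: 0.055 m is 0.0917, 0.008 m is 0.0133.

Call:
advance --pt "0.0133 -0.0083 0.0333 0 0 0 0" --pt "0.0133 -0.0083 0.0667 0 0 0 0" --pt "0.0133 -0.0083 0.0917 0 0 0 0" --pt "0.0133 -0.0083 0.0917 0 0 0 0"

```text
time_s: 2.8
eef_pos: [0.4369, 0.2728, 0.0963]
tcp_rot: [3.139, -0.0, -0.006]
force: [0.0, 0.3, -0.0]
width: -0.0001
grip_force: 0.0
```

```bash
python3 - <<'E'
from bench import r, eyes
import cv2
im,d=eyes.grab_frame('wrist'); cv2.imwrite('pics/w1.png',im[:,:,::-1])
print(r.get_obs()['eef_pos'])
E
```

```text
[0.43756769 0.27316714 0.09743871]
```

View pics/w1.png

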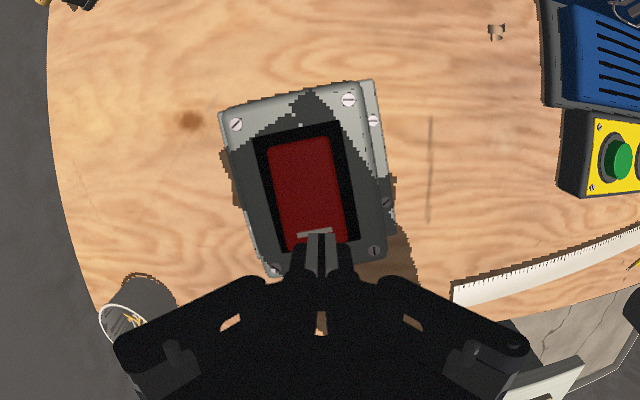

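The wrist view shows the closed tips at (320,240), just over the white line at (315,233), between the rocker's sides at 285 and 350. Now I press.

Scaled: 0.028 m is 0.0467, 0.025 m is 0.0417.

Call:
advance --pt "0 -0.005 0.0133 0 0 0 0" --pt "0 -0.005 0.0233 0 0 0 0" --pt "0 -0.005 0.03 0 0 0 0" --pt "0 -0.005 0.0367 0 0 0 0" --pt "0 -0.005 0.0417 0 0 0 0" --pt "0 -0.005 0.0467 0 0 0 0" --pt "0 -0.005 0.0467 0 0 0 0"

```text
time_s: 3.55
eef_pos: [0.4383, 0.2769, 0.0728]
tcp_rot: [-3.141, 0.001, -0.001]
force: [-5.7, -2.2, 27.0]
width: -0.0001
grip_force: 13.8
```

Scaled: -0.1 m is -0.1667, -0.07 m is -0.1167.

Call:
advance --pt "0 0 -0.05 0 0 0 0" --pt "0 0 -0.1167 0 0 0 0" --pt "0 0 -0.1667 0 0 0 0" --pt "0 0 -0.1667 0 0 0 0"

```text
time_s: 3.95
eef_pos: [0.4408, 0.2782, 0.1741]
tcp_rot: [-3.137, 0.001, -0.012]
force: [0.5, -0.9, 0.5]
width: -0.0003
grip_force: 0.0
```

```bash
python3 - <<'E'
from bench import r, eyes
import cv2, numpy as np
im,d=eyes.grab_frame('wrist'); cv2.imwrite('pics/w2.png',im[80:360,120:520,::-1])
im,d=eyes.grab_frame('top');c=eyes.get_calibration('top')
from h import *
K,E=c['camera_matrix'],c['extrinsics']; f=np.load('top0.npz')
print(r.get_obs()['eef_pos'])
for t in (-.022,.0,.022):
    p=np.array([.461+t,.281+t*.1,.05,1]); q=K@(E@p)[:3]; u,v=(q[:2]/q[2]).round().astype(int)
    print(t,u,v,dep(K,E,u,v,f['d'][v,u])[2].round(4),dep(K,E,u,v,d[v,u])[2].round(4))
E
```

```text
[0.43865016 0.27688233 0.17079375]
-0.022 238 197 0.0575 0.0517
0.0 240 191 0.0523 0.2096
0.022 243 184 0.0479 0.2493
```

View pics/w2.png

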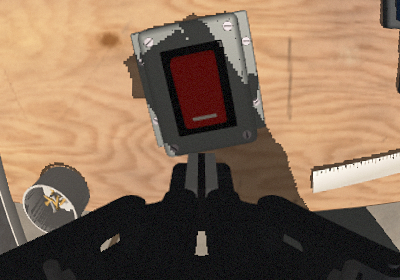

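The crop shows the rocker clear of the tips, with the white line at (204,118). Top depth puts the near end about 6 mm lower. A wrong state here would fail the run, so I check both ends with the wrist depth.

```bash
python3 - <<'E'
from bench import r, eyes
import numpy as np
c=eyes.get_calibration('wrist'); im,d=eyes.grab_frame('wrist'); K,E=c['camera_matrix'],c['extrinsics']
def P(u,v):
    x,y=(u-K[0,2])/K[0,0],(v-K[1,2])/K[1,1]; th=np.hypot(x,y); s=np.tan(th)/th
    z=d[v,u]; return E[:3,:3].T@(np.array([x*s*z,y*s*z,z])-E[:3,3])
for u,v in [(324,198),(322,190),(320,172),(317,155),(313,143),(345,222),(300,100),(430,120)]: print(u,v,im[v,u],P(u,v).round(4))
E
```

```text
324 198 [78  0  0] [0.4335 0.273  0.0479]
322 190 [83  7  6] [0.4408 0.2747 0.0492]
320 172 [86 20 22] [0.4566 0.2763 0.0525]
317 155 [83 19 15] [0.4709 0.2786 0.0559]
313 143 [84  9  4] [0.4806 0.2815 0.0583]
345 222 [58 60 56] [0.4089 0.2545 0.0405]
300 100 [57 60 55] [0.5132 0.2925 0.0373]
430 120 [216 169 131] [ 0.497   0.1691 -0.0017]
```

The rocker's near end is at 49 mm and the far end at 58 mm, so it is on. Next is the extractor's green button at (0.486, 0.025).

Scaled: 0.252 m is 0.42, 0.09 m is 0.15.

Call:
advance --pt "0.0167 0.075 0 0 0 0 0" --pt "0.0333 0.15 0 0 0 0 0" --pt "0.05 0.225 0 0 0 0 0" --pt "0.0667 0.3 0 0 0 0 0" --pt "0.075 0.375 0.0167 0 0 0 0" --pt "0.0767 0.42 0.0667 0 0 0 0" --pt "0.0767 0.42 0.125 0 0 0 0" --pt "0.0767 0.42 0.1333 0 0 0 0"

```text
time_s: 4.9
eef_pos: [0.4808, 0.0233, 0.0863]
tcp_rot: [3.141, -0.004, -0.014]
force: [0.5, 0.0, 1.0]
width: 0.0003
grip_force: 0.0
```

```bash
python3 - <<'E'
from bench import r, eyes
import cv2
im,d=eyes.grab_frame('wrist'); cv2.imwrite('pics/w3.png',im[80:360,120:520,::-1])
o=r.get_obs();print(o['eef_pos'],o['force'],o['tcp_rot'])
E
```

```text
[0.48154477 0.02448563 0.08729612] [ 0.10898878  0.61760319 -0.37297071] [ 3.14114449e+00 -9.86391267e-04 -1.14822224e-02]
```

View pics/w3.png

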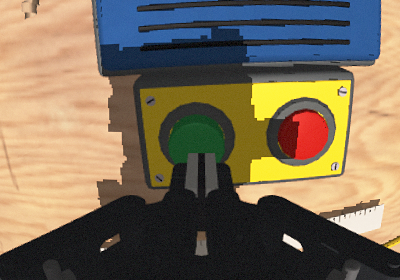

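The crop shows the tips at (203,158) over the green button (centre about (200,140)), with the red one well to the right at (303,133). I shift 4 mm ahead and press.

Scaled: 0.023 m is 0.0383, 0.021 m is 0.035.

Call:
advance --pt "0.0067 0 0.0133 0 0 0 0" --pt "0.0067 0 0.02 0 0 0 0" --pt "0.0067 0 0.025 0 0 0 0" --pt "0.0067 0 0.03 0 0 0 0" --pt "0.0067 0 0.035 0 0 0 0" --pt "0.0067 0 0.0383 0 0 0 0" --pt "0.0067 0 0.0383 0 0 0 0"

```text
time_s: 5.65
eef_pos: [0.4879, 0.0247, 0.0672]
tcp_rot: [3.141, -0.0, -0.001]
force: [-0.1, -0.3, -0.5]
width: -0.0001
grip_force: 0.0
```

Scaled: -0.13 m is -0.2167, -0.11 m is -0.1833.

Call:
advance --pt "0 0 -0.05 0 0 0 0" --pt "0 0 -0.1167 0 0 0 0" --pt "-0.0333 0 -0.1833 0 0 0 0" --pt "-0.05 0.05 -0.2167 0 0 0 0" --pt "-0.05 0.05 -0.2167 0 0 0 0"

```text
time_s: 6.15
eef_pos: [0.458, -0.0087, 0.2001]
tcp_rot: [3.14, -0.008, 0.006]
force: [0.4, 0.5, -0.9]
width: -0.0002
grip_force: 0.0
```

```bash
cat > st.py <<'E'
from bench import r, eyes
import numpy as np
from h import *
c=eyes.get_calibration('wrist'); im,d=eyes.grab_frame('wrist'); K,E=c['camera_matrix'],c['extrinsics']
im2,_=eyes.grab_frame('scene'); im3,_=eyes.grab_frame('scene')
x=(np.arange(640)-K[0,2])/K[0,0]; y=(np.arange(400)-K[1,2])/K[1,1]; x,y=np.meshgrid(x,y); th=np.hypot(x,y); s=np.tan(th)/th
P=(np.stack([x*s*d,y*s*d,d],-1)-E[:3,3])@E[:3,:3]
hsv=cv2.cvtColor(im,cv2.COLOR_RGB2HSV); H,S,V=[hsv[...,i].astype(int) for i in range(3)]
for n,m in [('red',((H<6)|(H>174))&(S>170)),('green',(H>45)&(H<85)&(S>120))]:
    k,l,st,ce=cv2.connectedComponentsWithStats(m.astype(np.uint8))
    for i in range(1,k):
        if st[i,4]>150: print(n,ce[i].round(),st[i,4],np.median(P[l==i],0).round(4))
df=np.abs(im2.astype(int)-im3).max(2)
k,l,st,ce=cv2.connectedComponentsWithStats(cv2.dilate((df>25).astype(np.uint8),np.ones((5,5))))
print('scene motion',[(ce[i].round().tolist(),int(st[i,4])) for i in range(1,k) if st[i,4]>60])
o=r.get_obs();print(o['time_s'],o['eef_pos'],o['tcp_rot'],o['force'])
E
python3 st.py
```

```text
red [ 4. 44.] 217 [0.6622 0.4279 0.0427]
red [353. 148.] 963 [ 0.4907 -0.0388  0.0512]
red [611. 164.] 246 [ 0.4846 -0.3912  0.0428]
red [ 74. 184.] 1230 [0.4626 0.2714 0.0522]
green [283. 151.] 891 [0.4872 0.0239 0.0432]
green [585. 161.] 439 [ 0.4863 -0.3236  0.0506]
scene motion [([370.0, 8.0], 98), ([397.0, 14.0], 449), ([426.0, 39.0], 756), ([363.0, 42.0], 158), ([392.0, 85.0], 375), ([376.0, 73.0], 63), ([343.0, 79.0], 150), ([335.0, 89.0], 190), ([331.0, 103.0], 139), ([430.0, 121.0], 474), ([332.0, 119.0], 80), ([353.0, 162.0], 456), ([335.0, 145.0], 165), ([390.0, 147.0], 103), ([444.0, 157.0], 172), ([433.0, 156.0], 68), ([388.0, 160.0], 69), ([318.0, 178.0], 959), ([448.0, 183.0], 95), ([433.0, 223.0], 94), ([355.0, 231.0], 95), ([437.0, 236.0], 73), ([342.0, 255.0], 93), ([406.0, 323.0], 70)]
6.3 [ 0.45817539 -0.00509562  0.19725921] [-3.14130767e+00  1.08161626e-03 -5.46061112e-04] [-0.68539965  0.35148153 -0.40066745]
```

The extractor's green button is in at 43–44 mm and its red is out at 51–52 mm. The fan region of the scene view, at (318,178), is moving. Next is the sander's green button at (0.485, -0.328).

Scaled: 0.323 m is 0.5383, 0.005 m is 0.0083.

Call:
advance --pt "0 0.075 0 0 0 0 0" --pt "0 0.15 0 0 0 0 0" --pt "0 0.225 0 0 0 0 0" --pt "0.0083 0.3 0 0 0 0 0" --pt "0.0167 0.375 0 0 0 0 0" --pt "0.025 0.45 0 0 0 0 0" --pt "0.0333 0.5167 0.0167 0 0 0 0" --pt "0.0367 0.5383 0.075 0 0 0 0"

```text
time_s: 7.1
eef_pos: [0.4822, -0.3346, 0.1532]
tcp_rot: [3.135, -0.008, 0.009]
force: [0.7, -0.1, 0.2]
width: 0.0002
grip_force: 0.0
```

Call:
advance --pt "0 0 0.05 0 0 0 0" --pt "0 0 0.1 0 0 0 0" --pt "0 0 0.1033 0 0 0 0"

```text
time_s: 7.4
eef_pos: [0.4777, -0.3256, 0.0854]
tcp_rot: [-3.136, -0.001, 0.012]
force: [-1.1, -0.1, 0.2]
width: 0.0002
grip_force: 0.0
```

```bash
python3 - <<'E'
from bench import r, eyes
import cv2
im,d=eyes.grab_frame('wrist'); cv2.imwrite('pics/w4.png',im[80:360,120:520,::-1])
o=r.get_obs();print(o['eef_pos'],o['force'],o['tcp_rot'])
E
```

```text
[ 0.47883205 -0.32632233  0.08728441] [-0.70456437 -0.74628989  0.00550807] [-3.13767981e+00 -1.30097686e-03  8.05356809e-03]
```

View pics/w4.png

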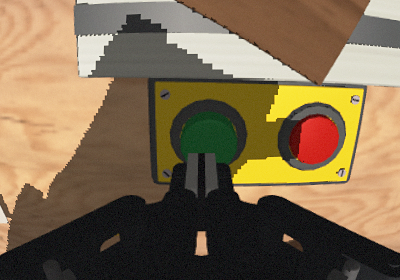

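The crop shows the tips at (203,158) on the green button (centre about (208,137)), with the red clear at (317,140). The table block stands beyond the box. I press with a small forward shift.

Scaled: 0.023 m is 0.0383, 0.021 m is 0.035.

Call:
advance --pt "0.005 0.0017 0.0133 0 0 0 0" --pt "0.005 0.0017 0.02 0 0 0 0" --pt "0.005 0.0017 0.025 0 0 0 0" --pt "0.005 0.0017 0.03 0 0 0 0" --pt "0.005 0.0017 0.035 0 0 0 0" --pt "0.005 0.0017 0.0383 0 0 0 0" --pt "0.005 0.0017 0.0383 0 0 0 0"

```text
time_s: 8.15
eef_pos: [0.4828, -0.3292, 0.0671]
tcp_rot: [-3.141, 0.0, 0.001]
force: [-0.5, -0.3, 0.1]
width: -0.0001
grip_force: 0.0
```

Call:
advance --pt "0 0 -0.05 0 0 0 0" --pt "0 0 -0.1167 0 0 0 0" --pt "-0.0333 0 -0.1833 0 0 0 0" --pt "-0.05 -0.05 -0.2167 0 0 0 0" --pt "-0.05 -0.05 -0.2167 0 0 0 0" --pt "-0.05 -0.05 -0.2167 0 0 0 0" --pt "-0.05 -0.05 -0.2167 0 0 0 0" --pt "-0.05 -0.05 -0.2167 0 0 0 0"

```text
time_s: 8.95
eef_pos: [0.4528, -0.2997, 0.1963]
tcp_rot: [-3.141, 0.001, 0.002]
force: [-0.4, 0.4, -0.1]
width: 0.0
grip_force: 0.0
```

```bash
python3 st.py
```

```text
red [423. 150.] 938 [ 0.4853 -0.3926  0.051 ]
red [ 84. 152.] 556 [ 0.4905 -0.0457  0.0509]
green [354. 146.] 920 [ 0.4861 -0.3305  0.0431]
green [ 53. 157.] 332 [0.4869 0.021  0.0431]
scene motion [([411.0, 65.0], 76), ([317.0, 179.0], 878)]
9.1 [ 0.45287243 -0.2994997   0.19648408] [-3.14106942e+00  1.05763856e-03  1.75532250e-03] [-0.58769941 -0.16118536  0.22567326]
```

Both greens are in at 43 mm and both reds out at 51 mm. I let the disc spin up, then check that it turns and that the loose things haven't moved.

Call:
advance --pt "0 0 0 0 0 0 0" --pt "0 0 0 0 0 0 0" --pt "0 0 0 0 0 0 0" --pt "0 0 0 0 0 0 0" --pt "0 0 0 0 0 0 0" --pt "0 0 0 0 0 0 0" --pt "0 0 0 0 0 0 0" --pt "0 0 0 0 0 0 0" --quiet true

```text
ok
```

```bash
python3 - <<'E'
from bench import eyes
import cv2, numpy as np
w=[eyes.grab_frame('wrist')[0].astype(int) for _ in range(4)]
df=sum(abs(a-b).max(2) for a,b in zip(w,w[1:]))
k,l,st,ce=cv2.connectedComponentsWithStats(cv2.dilate((df>30).astype(np.uint8),np.ones((3,3))))
print([(ce[i].round().tolist(),int(st[i,4])) for i in range(1,k) if st[i,4]>60])
im=w[-1].astype(np.uint8); t=eyes.grab_frame('top')[0]; t0=np.load('top0.npz')['im']
a=np.vstack([im[:300,:,::-1],cv2.resize(np.hstack([t0[160:320,160:480,::-1],t[160:320,160:480,::-1]]),(640,160))])
cv2.imwrite('pics/end.png',a)
E
```

```text
[([67.0, 21.0], 4821), ([464.0, 2.0], 118), ([21.0, 52.0], 424), ([122.0, 64.0], 308), ([78.0, 56.0], 78), ([28.0, 66.0], 163), ([80.0, 65.0], 97), ([50.0, 67.0], 76), ([56.0, 74.0], 95), ([82.0, 84.0], 125), ([72.0, 97.0], 207), ([122.0, 92.0], 108), ([54.0, 93.0], 74), ([52.0, 112.0], 88), ([327.0, 129.0], 170), ([125.0, 139.0], 62), ([414.0, 145.0], 213), ([86.0, 152.0], 402), ([327.0, 157.0], 212), ([354.0, 168.0], 624), ([594.0, 181.0], 111), ([565.0, 196.0], 79), ([316.0, 338.0], 36303)]
```

View pics/end.png

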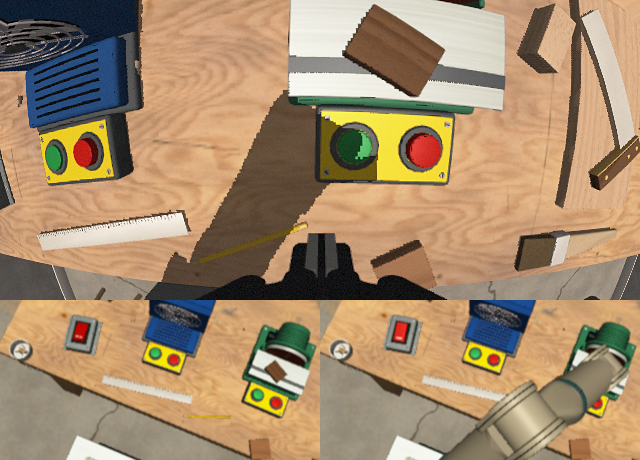

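The end view shows the extractor buttons at (54,155) and (86,152) and the sander's at (354,147) and (422,148), in the right states. The block, rule, pencil, offcut and tin look unmoved. The wrist view doesn't show the disc face, but with the isolator on and the green latched it has to run.

```bash
python3 -c "
from bench import r
print(r.finish_job())"
```

```text
the job is handed in; nothing more can be done
None
```

I switched the isolator on, then latched the extractor (fan seen turning) and after it the sander, and handed the job in; no loose thing looked moved, and the disc, hidden from the cameras, is only inferred to turn from its latched button.

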